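Stow the griddle scraper in the push-to-open drawer under the contact grill

ROBOT

A 6-joint arm with a two-finger parallel gripper is mounted at the origin on the work surface. World frame = base frame: x ahead of the robot, y to its left, z up, the work surface at z = 0. Lengths are in m, angles in rad, forces in N, time in s.
With the tool pointing down it reaches from about 0.2 to 0.875 m from the base axis. Payload 3.4 kg.
Tool frame: the origin (TCP) lies between the finger pads; the fingertips stand bot.tcp_to_tips ahead of it and the grasp point (between the pads) lies 2 mm behind it (bot.tcp_to_tips is the distance from the TCP to the fingertips, in m); z points along the fingers, x is the direction in which the jaws open and shut, and the axes are right-handed (so a half turn about z gives the same grasp; the last joint's range is limited). The gripper opens to 94 mm and grips with 3 to 60 N. Pads are 16 mm wide; open, the fingers measure 119 mm over their backs; the gripper's body (75 mm by 177 mm) begins 78 mm behind the grasp point.
Start: joints at [1.113, 0.276, 1.505, -0, 1.361, -0.121], TCP at [0.19, 0.543, 0.222] pointing down, gripper open.
Joint ranges: [-2.89, 2.89], [-0.75, 2.08], [0.22, 2.7], [-1.18, 4.32], [0.11, 2.71], [-2.7, 2.7]. Speed limits (rad/s): [2.57, 2.57, 3.14, 3.14, 3.14, 3.14].

INTERFACE

Orientations are given as a unit quaternion [w, x, y, z].
In Python, from rig import bot, imaging, finder gives the robot as it stands.
- The arm moves only by the tool servo_tool, never from a script. Its argument "series" is a list of rows, each a list of 7 numbers: the turn, a rotation vector about the world's x, y, z in rad, then the shift along the world's x, y, z in mm, then the finger opening in mm, from 0 to 94. In form: [[wx, wy, wz, x, y, z, grip], ...]. A call has 1 to 12 rows; each row is the pose to reach, as a shift and turn from the pose commanded when the call began; what a row does not reach only later rows make up. A row lasts 1/10 s, in which the tool goes at most 50 mm and 8.59 degrees, less where a joint would pass 70% of its speed; a pose out of reach is approached as far as the arm can. A call with a gripper value outside its range is refused whole. The fingers move at their own pace and stop on an object; the grip force is fixed at half the most. Time passes only in rows, so rows that repeat a pose let the fingers close. It gives the time, the measured TCP pose, the force and the opening at its end, in the units of the state.
- bot.read_state(): the state, without advancing time (a new reading comes with each control period).
- imaging.read_camera(name): name is "scene" or "top" or "wrist"; returns a dict with "frame" (480x640x3 uint8, red, green, blue), "K" (3x3 intrinsics, pixels), "k1" (the pictures are not rectified: a ray, as slopes to the right and down, at radius r is drawn at 1 + k1 r^2 times it, then the intrinsics apply), "pose" (4x4, takes a point from camera to world coordinates). Camera axes: x right, y down, z forward; pixel columns grow to the right and rows downward; lengths in m; the calibration is good to about 2 mm. A picture is of the moment at which its call begins. There is no depth.
- bot.finish_job(): hands the job in, once; it reports no verdict.
Trained networks look in a picture, given as the dict that the camera call returned (one of the last four; its "shot" number tells which), for a name from the list of things; names that differ only in an ending like _2 or _b are one class to them, and where a whole thing is asked for, a point or a joint stands for the part that bears it (a point fixed in the world has none). Each returns a list of dicts, best first, with "p" (0 to 1); they miss things now and then, are a little off and sometimes report something else, mostly with a low value. They report only what shows in the picture. A call takes as long as a camera call. They do not tell look-alikes from the thing itself.
- finder.spot_in(picture, name): "centre" ([column, row] in pixels, amid what is visible of it).
- finder.mark_of(picture, name): "centre" ([column, row] in pixels: a listed point, or the origin of a listed thing).
The state is a dict: "clock": time; "joint_pos": joint angles; "qvel": joint speeds; "joint_efforts": joint torques, N m; "eef_pos": TCP position; "eef_rot": TCP orientation; "wrist_force": force on the tool from outside, world axes, zero at the start; "torque": the same for the moment, N m; "finger_gap": opening from 0.0 (shut) to 1.0 (fully open).
Only numpy, scipy, OpenCV 4.12 (cv2) and the standard library are available. Lean on these libraries where they do the work, as an engineer would, in place of code of your own. Each camera call takes 0.05 s, during which the arm holds its last target.

TASK

Put the griddle scraper away in the handleless drawer under the contact grill: press the closed drawer front gently until its touch latch lets go and it springs out, lay the scraper flat in the front tray of the drawer, then push the drawer home until it latches and stays shut. Lean on the latch no harder than it takes to feel its stop, do not drop the scraper in, and leave the other things on the counter as they are.

Things in the scene. Friction and masses are not known exactly. Their poses are not given: they have to be found in the camera images.
- unit: Stainless drawer base, 320 wide, 400 deep, 105 mm high, fixed; a contact grill is fixed on its top. Origin: on the counter (z = 0) below the middle of the carcass's front edge; x points from the front into the depth, y along the width, z up. The drawer front is on the -x side. The grill's handle starts 90 mm and its body 120 mm behind the carcass's front edge; it rises 175 mm above the base's top.
- drawer (a joint): Travel of the drawer along the unit's -x, m: 0 latched shut, 0.130 fully out (end stop), negative when pressed in beyond latched. A spring always pushes it outward, about 6 N at 0 falling to 3 N at 0.130, plus 20 N per m/s of damping; moving mass 0.6 kg. It stays shut only when latched, else it springs out in 1 to 2 s. Over 16 N on the shut front overloads the latch: touch it at under 40 mm/s.
- drawer_front (a point): Mid-width point of the drawer front's outer face (it looks to the unit's -x), 72 mm above the counter; moves with the drawer, axes as the unit's. The front is a plain flat steel panel without handle, 316 mm wide, 12 mm thick, from 16 to 103 mm above the counter. When latched, 15 mm lie between its back and the carcass.
- drawer_shut (a point): Point fixed on the unit where drawer_front stands when latched. Push-push latch: press the front in from here against about 7 N to a hard stop 5 to 12 mm in (not shown outside); there the force climbs steeply, 10 N is enough; let go and it springs out. To relatch, push the drawer in past here to the stop, now 3 to 10 mm in, and let go: it comes back here and stays. One more press opens it again.
- drawer_in (a point): Centre of the floor of the drawer's front tray, 26 mm above the counter; moves with the drawer, axes as the unit's. The tray is 127 mm deep (x, from the front panel's back at -63.5 mm to a cross wall at +63.5 mm), 280 mm wide (y), open on top; side and cross walls end 70 mm, the front panel 103 mm above the counter. Fully out, the whole tray is clear of the carcass; shut, it has 71 mm of headroom.
- scraper: Griddle scraper, 200 mm long, 0.15 to 0.3 kg: black plastic handle 100 mm long, 26 mm wide, 28 mm high on the -x half, short steel neck, flat steel blade 76 mm wide and 3 mm thick on the +x end. Origin: middle of its length, on its underside; x along it from handle to blade, z up. It lies flat on the counter.
- scraper_grip (a point): Point on the scraper's handle to grip it across (along its y), 25 mm behind its origin (near the balance point) and 18 mm above its underside; axes as the scraper's.
- turner: Bystander: slotless steel turner (spatula) with a round black handle, 270 mm long, 65 mm wide blade; longer and slimmer than the scraper. Origin: middle of its underside.
- shaker: Bystander: aluminium salt shaker, 52 mm across, 86 mm high. Origin: centre of its underside.
- ramekin: Bystander: white ceramic ramekin, 76 mm across, 42 mm high. Origin: centre of its underside.
- squeeze_bottle: Bystander: white sauce bottle with a black cap, 60 mm across, 170 mm high. Origin: centre of its underside.
- timer: Bystander: kitchen timer, a flat white box 55 x 75 x 22 mm. Origin: centre of its underside.
Not all that is in view belongs to the job. Leave any white look-alike of the scraper alone.

How it is judged:
On the way, in this order (a step that is already met when the one before it is completed fails the run):
1. the touch latch is released and the drawer has sprung out by more than 100 mm (value of joint drawer above 0.1 m), for 0.2 s.
2. the scraper lies flat in the front tray of the open drawer, let go (x of scraper in the frame of drawer_in between -0.063 and 0.063 m and y of scraper in the frame of drawer_in between -0.14 and 0.14 m and z of scraper in the frame of drawer_in below 0.012 m and angle between scraper's own z axis and vertical below 0.2 rad and value of joint drawer above 0.06 m and contact force between the fingers and scraper below 0.1 N), for 0.2 s.
At the end, for the whole second after the job is handed in: The drawer is shut and held by its latch (joint within 3 mm of 0), with the scraper lying flat (tilt under 0.2 rad, underside within 12 mm of the tray's floor) and at rest in the front tray (its middle inside the tray's 127 x 280 mm floor) (value of joint drawer between -0.003 and 0.003 m and x of scraper in the frame of drawer_in between -0.063 and 0.063 m and y of scraper in the frame of drawer_in between -0.14 and 0.14 m and z of scraper in the frame of drawer_in below 0.012 m and angle between scraper's own z axis and vertical below 0.2 rad and linear speed of scraper below 0.02 m/s); the robot touches nothing.
It fails at once if the robot presses on the shut drawer or its unit with more than 16 N (latch overloaded) (value of joint drawer below 0.002 m and contact force between any of the fingers, the arm and unit above 16 N).
It fails at once if the robot knocks or pushes the drawer or its unit with more than 40 N (contact force between any of the fingers, the arm and unit above 40 N).
It fails at once if the scraper is let fall or thrown (moving faster than 0.5 m/s out of the fingers) (contact force between the fingers and scraper below 0.1 N and linear speed of scraper above 0.5 m/s).
It fails at once if the scraper is rammed against the drawer or unit (over 100 N) (contact force between scraper and unit above 100 N).
It fails at once if a bystander is moved by more than 30 mm (distance of any of turner, shaker, ramekin, squeeze_bottle, timer from where it was at the start of the episode above 0.03 m).
It also fails if it takes over 72 s, if anything falls off the work surface, if the arm or the gripper's body presses on something with over 40 N, if the wrist force passes 120 N, or if a joint passes its speed limit or range.

## Working session

There is one attempt and no reset: what is moved stays moved. The work goes in short steps, Python scripts to look and compute and a tool call to move; the robot and the scene stay as the last step left them, time stands still between calls to the robot, and variables do not carry over. Pictures are saved under pics/ and viewed, and the job is handed in when it is done.

Besides the shell and the picture viewer there is one more tool, called after "Request:" in YAML: its name, and indented under it one key for each argument. servo_tool: Moves the arm, as the interface text tells. Its arguments: {"type":"object","properties":{"series":{"type":"array","items":{"type":"array","items":{"type":"number"}}}},"required":["series"]}

```bash
mkdir -p pics; ls
cat > h.py <<'E'
import numpy as np, cv2
from rig import bot, imaging, finder
def ray(pic,px):
    K=np.array(pic["K"]);T=np.array(pic["pose"]);k1=pic["k1"]
    d=np.array([(px[0]-K[0,2])/K[0,0],(px[1]-K[1,2])/K[1,1]])
    u=cv2.undistortPoints(np.array([[px]],float),K,np.array([k1,0,0,0,0.]))[0,0]
    v=T[:3,:3]@np.array([u[0],u[1],1.]);return T[:3,3],v
def atz(pic,px,z):
    o,v=ray(pic,px);return o+v*(z-o[2])/v[2]
def proj(pic,P):
    K=np.array(pic["K"]);T=np.array(pic["pose"])
    c=T[:3,:3].T@(np.array(P,float)-T[:3,3])
    return cv2.projectPoints(c[None],np.zeros(3),np.zeros(3),K,np.array([pic["k1"],0,0,0,0.]))[0][0,0]
def tri(obs):
    A=np.zeros((3,3));b=np.zeros(3)
    for pic,px in obs:
        o,v=ray(pic,px);v=v/np.linalg.norm(v);M=np.eye(3)-np.outer(v,v);A+=M;b+=M@o
    return np.linalg.solve(A,b)
def save(pic,n): cv2.imwrite("pics/"+n+".png",pic["frame"][:,:,::-1])
E
python3 - <<'E'
from h import *
np.set_printoptions(precision=4,suppress=True)
s=bot.read_state();print(s,bot.tcp_to_tips)
for c in("scene","top","wrist"):
    p=imaging.read_camera(c);save(p,c+"0");print(c,p["pose"],p["k1"],p["K"][0][0])
    for n in("scraper","scraper_grip","drawer_front","drawer_shut","unit","turner","shaker","ramekin","squeeze_bottle","timer","drawer_in"):
        r=finder.mark_of(p,n)[:3]
        for q in r:
            if q["p"]>.1: print(n,round(q["p"],2),np.round(q["centre"]),atz(p,q["centre"],{"scraper_grip":.018,"drawer_front":.072,"drawer_shut":.072,"drawer_in":.026}.get(n,0)))
E
```

```text
pics
{'clock': 0.0, 'joint_pos': array([ 1.113 ,  0.2765,  1.5061, -0.    ,  1.3607, -0.121 ]), 'qvel': array([-0.0008,  0.0022, -0.0003,  0.0005,  0.0001,  0.0002]), 'joint_efforts': array([ -0.0009, -40.4589, -23.7231,   0.0705,   0.0344,  -0.0002]), 'eef_pos': array([0.1898, 0.5422, 0.2216]), 'eef_rot': array([ 0.0004,  0.8156,  0.5786, -0.0007]), 'wrist_force': array([-0.2427, -0.6093, -0.6354]), 'torque': array([0.0022, 0.0116, 0.0511]), 'finger_gap': 0.9985342102643171} 0.017
scene [[ 0.6966  0.5359 -0.4771  1.2602]
 [ 0.7173 -0.5056  0.4794 -0.8979]
 [ 0.0157 -0.6762 -0.7366  1.2486]
 [ 0.      0.      0.      1.    ]] -0.07423527841884404 608.8329913228756
scraper 0.78 [223. 234.] [ 0.2554 -0.2314  0.    ]
scraper 0.56 [300. 280.] [ 0.5286 -0.1889  0.    ]
scraper_grip 0.79 [298. 273.] [ 0.5176 -0.1854  0.018 ]
scraper_grip 0.61 [227. 225.] [ 0.2534 -0.212   0.018 ]
drawer_front 0.6 [406. 198.] [0.5626 0.1944 0.072 ]
drawer_front 0.2 [295. 269.] [ 0.537  -0.2153  0.072 ]
drawer_shut 0.82 [404. 199.] [0.5588 0.1874 0.072 ]
unit 0.91 [402. 211.] [0.5447 0.2109 0.    ]
turner 0.
[... 939 characters left out ...]
0.1838 0.072 ]
unit 0.74 [173. 220.] [0.5379 0.2188 0.    ]
unit 0.45 [344. 233.] [ 0.5077 -0.1808  0.    ]
turner 0.82 [422. 233.] [ 0.5092 -0.3617  0.    ]
turner 0.64 [343. 222.] [ 0.5337 -0.1774  0.    ]
shaker 0.84 [310. 130.] [ 0.7535 -0.1005  0.    ]
shaker 0.74 [344. 227.] [ 0.5229 -0.1809  0.    ]
ramekin 0.6 [414. 140.] [ 0.7302 -0.3458  0.    ]
squeeze_bottle 0.86 [492. 304.] [ 0.3467 -0.5184  0.    ]
timer 0.93 [356. 138.] [ 0.7338 -0.2106  0.    ]
drawer_in 0.91 [152. 228.] [0.5163 0.2578 0.026 ]
wrist [[ 0.3309  0.9191  0.2141  0.1282]
 [ 0.9437 -0.3221 -0.0755  0.5641]
 [-0.0004  0.227  -0.9739  0.3839]
 [ 0.      0.      0.      1.    ]] -0.019853346604445158 333.730240641606
```

View pics/scene0.png

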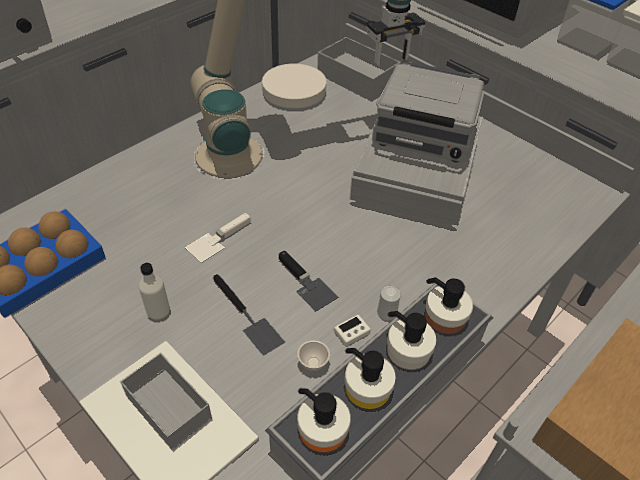

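View pics/top0.png

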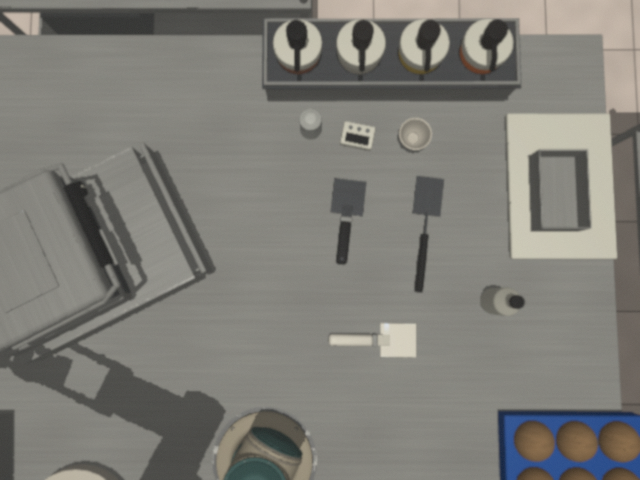

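Run:
```python
import cv2,numpy as np
a=cv2.imread("pics/top0.png");
b=cv2.resize(a[160:300,320:450],None,fx=3,fy=3,interpolation=3)
c=cv2.resize(a[130:300,90:230],None,fx=3,fy=3,interpolation=3)
h=max(b.shape[0],c.shape[0]);o=np.zeros((h,b.shape[1]+c.shape[1],3),np.uint8);o[:b.shape[0],:b.shape[1]]=b;o[:c.shape[0],b.shape[1]:]=c
print(o.shape);cv2.imwrite("pics/crop1.png",o)
s=cv2.imread("pics/scene0.png");cv2.imwrite("pics/crop2.png",np.hstack([cv2.resize(s[150:240,340:490],None,fx=5,fy=5,interpolation=3)]))
```

```text
(510, 810, 3)
```

View pics/crop1.png

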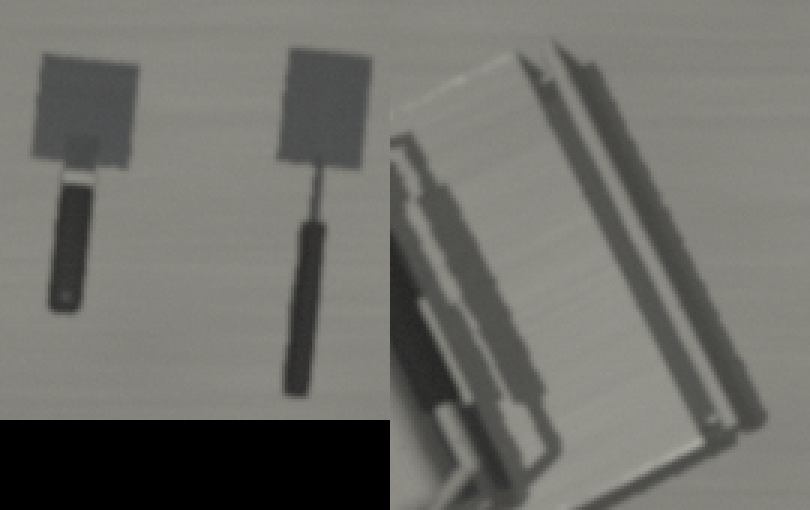

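View pics/crop2.png

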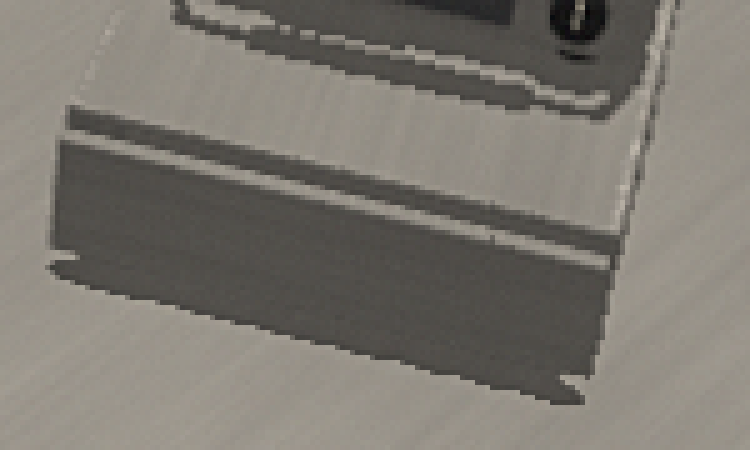

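Run:
```python
from h import *
np.set_printoptions(precision=4,suppress=True)
t=imaging.read_camera("top");s=imaging.read_camera("scene")
for p,a,b in((t,(145.7,143.3),(206,271.7)),(s,(352.4,178),(462,203.6))):
    A=atz(p,a,.103);B=atz(p,b,.103);print(A,B,(A+B)/2,np.linalg.norm(A-B));
    d=B-A;print("dir deg",np.degrees(np.arctan2(d[1],d[0])))
H=atz(t,(341.3,263.7),.014);B=atz(t,(350,180),.002);d=B-H;print("scr",H,B,np.linalg.norm(d),np.degrees(np.arctan2(d[1],d[0])),(H+B)/2)
for n in("scraper","scraper_grip","drawer_front"):
    m={}
    for p in(t,s): print(n,[(round(q["p"],2),np.round(q["centre"],1)) for q in finder.mark_of(p,n)])
print("df",tri([(t,(179,205)),(s,(406,198))]),"ds",tri([(t,(181,205)),(s,(404,199))]))
```

```text
[0.6937 0.2558 0.103 ] [0.4145 0.1186 0.103 ] [0.5541 0.1872 0.103 ] 0.311054328811154
dir deg -153.8420923139807
[0.4205 0.1189 0.103 ] [0.6995 0.2627 0.103 ] [0.56   0.1908 0.103 ] 0.3139357479767606
dir deg 27.272013746296956
scr [ 0.4366 -0.1733  0.014 ] [ 0.6332 -0.1947  0.002 ] 0.19811938914762153 -6.2057925753595775 [ 0.5349 -0.184   0.008 ]
scraper [(0.95, array([372.4, 341. ])), (0.66, array([343.1, 226.3]))]
scraper [(0.94, array([220.2, 235.3])), (0.7, array([300.3, 280.9]))]
scraper_grip [(0.92, array([346.1, 233. ])), (0.61, array([361., 339.]))]
scraper_grip [(0.75, array([226.5, 228.9])), (0.69, array([297.2, 271.3]))]
drawer_front [(0.62, array([177.5, 208.6]))]
drawer_front [(0.67, array([404.8, 197.6]))]
df [0.5632 0.1874 0.0783] ds [0.5623 0.182  0.0777]
```

The scraper candidates in the top view are (345,220), (425,235) and (373,340). The one at (345,220) fits: black handle, short, with a wide 76 mm blade. The thing at (425,235) is longer and slimmer, so it is the turner. The one at (373,340) is the white look-alike. The drawer front's top edge runs from (146,143) to (206,272).

I'll raise the arm, swing over the grill and stop in front of the drawer with the fingers shut.

Request:
servo_tool:
  series:
    - [0,0,0,0,0,160,94]
    - [0,0,0,0,0,160,94]
    - [0,0,0,0,0,160,94]
    - [0,0,0,0,0,160,0]
    - [0,0,-0.77,405,-440,160,0]
    - [0,0,-0.77,405,-440,160,0]
    - [0,0,-0.77,405,-440,160,0]
    - [0,0,-0.77,405,-440,160,0]
    - [0,0,-0.77,405,-440,160,0]
    - [0,0,-0.77,405,-440,160,0]
    - [0,0,-0.77,405,-440,160,0]
    - [0,0,-0.77,405,-440,160,0]

```text
clock: 3.4
eef_pos: [0.4617, 0.2466, 0.3819]
eef_rot: [-0.0, 0.973, 0.23, -0.0]
wrist_force: [1.6, 0.1, -0.0]
finger_gap: 0.268
```

Request:
servo_tool:
  series:
    - [0,0,0,125,-135,0,0]
    - [0,0,0,125,-135,0,0]
    - [0,0,0,125,-135,0,0]
    - [0,0,0,125,-135,0,0]
    - [0,0,0,125,-135,-310,0]
    - [0,0,0,125,-135,-310,0]
    - [0,0,0,125,-135,-310,0]
    - [0,0,0,125,-135,-310,0]
    - [0,0,0,125,-135,-310,0]
    - [0,0,0,125,-135,-310,0]
    - [0,0,0,125,-135,-310,0]
    - [0,0,0,125,-135,-310,0]

```text
clock: 4.6
eef_pos: [0.5846, 0.1133, 0.0708]
eef_rot: [-0.0, 0.973, 0.23, -0.002]
wrist_force: [0.3, -0.4, 0.6]
finger_gap: 0.006
```

Run:
```python
from h import *
s=bot.read_state();print(s)
t=imaging.read_camera("top");p=imaging.read_camera("scene")
a=cv2.resize(t["frame"][100:330,60:360],None,fx=2,fy=2)[:,:,::-1];cv2.imwrite("pics/a1.png",a)
a=cv2.resize(p["frame"][120:300,300:500],None,fx=3,fy=3)[:,:,::-1];cv2.imwrite("pics/a2.png",a)
```

```text
{'clock': 4.6, 'joint_pos': array([ 7.45963350e-02,  4.27142384e-01,  1.67595217e+00,  2.00147630e-05,
        1.04284194e+00, -3.89397043e-01]), 'qvel': array([ 0.00094507, -0.04875563, -0.07416869,  0.0001689 ,  0.01237025,
       -0.00031215]), 'joint_efforts': array([-2.70968437e-02, -4.31048942e+01, -1.83750576e+01,  4.89238417e-02,
        2.36526516e-02, -1.19345761e-03]), 'eef_pos': array([0.58461165, 0.11329097, 0.07083428]), 'eef_rot': array([-3.48978226e-04,  9.73208122e-01,  2.29915710e-01, -2.14371777e-03]), 'wrist_force': array([ 0.33221475, -0.40373581,  0.56723986]), 'torque': array([-0.04390449, -0.00389689, -0.00904195]), 'finger_gap': 0.005502804063137483}
```

View pics/a1.png

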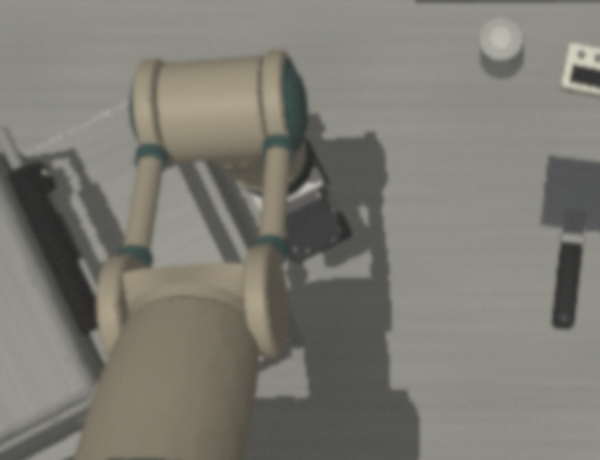

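View pics/a2.png

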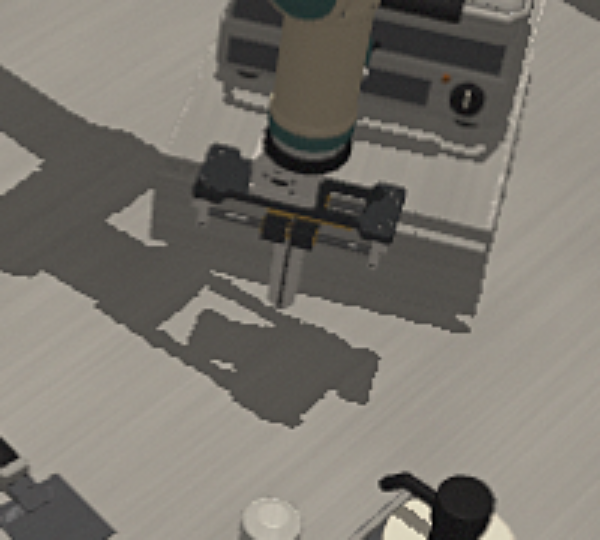

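The fingers are shut, parallel to the front and about 70 mm ahead of it. Next I'll close in, slowing near the panel.

Request:
servo_tool:
  series:
    - [0,0,0,-4.5,8.9,0,0]
    - [0,0,0,-9,17.9,0,0]
    - [0,0,0,-13.4,26.8,0,0]
    - [0,0,0,-17.9,35.8,0,0]
    - [0,0,0,-20.2,40.2,0,0]
    - [0,0,0,-22.4,44.7,0,0]
    - [0,0,0,-23.3,46.5,0,0]
    - [0,0,0,-24.2,48.3,0,0]
    - [0,0,0,-25.1,50.1,0,0]
    - [0,0,0,-26,51.9,0,0]
    - [0,0,0,-26.9,53.6,0,0]
    - [0,0,0,-26.9,53.6,0,0]

```text
clock: 5.9
eef_pos: [0.5589, 0.1671, 0.0724]
eef_rot: [-0.0, 0.973, 0.23, -0.0]
wrist_force: [0.3, 0.3, 0.2]
finger_gap: 0.002
```

Request:
servo_tool:
  series:
    - [0,0,0,-0.7,1.3,0,0]
    - [0,0,0,-1.3,2.7,0,0]
    - [0,0,0,-2,4,0,0]
    - [0,0,0,-2.7,5.4,0,0]
    - [0,0,0,-3.4,6.7,0,0]
    - [0,0,0,-4,8,0,0]

```text
clock: 6.5
eef_pos: [0.555, 0.1752, 0.0725]
eef_rot: [-0.0, 0.973, 0.23, 0.0]
wrist_force: [-0.2, -0.6, 0.3]
finger_gap: 0.003
```

Request:
servo_tool:
  series:
    - [0,0,0,-0.7,1.3,0,0]
    - [0,0,0,-1.3,2.7,0,0]
    - [0,0,0,-1.3,2.7,0,0]

```text
clock: 6.8
eef_pos: [0.5538, 0.1775, 0.0725]
eef_rot: [0.0, 0.973, 0.23, 0.0]
wrist_force: [0.6, -0.9, -0.8]
finger_gap: 0.006
```

Request:
servo_tool:
  series:
    - [0,0,0,-0.4,0.9,0,0]
    - [0,0,0,-0.9,1.8,0,0]
    - [0,0,0,-0.9,1.8,0,0]

```text
clock: 7.1
eef_pos: [0.5535, 0.1781, 0.0725]
eef_rot: [0.001, 0.973, 0.23, 0.0]
wrist_force: [1.5, -5.1, -0.7]
finger_gap: 0.005
```

Request:
servo_tool:
  series:
    - [0,0,0,-0.4,0.9,0,0]
    - [0,0,0,-0.9,1.8,0,0]
    - [0,0,0,-0.9,1.8,0,0]

```text
clock: 7.4
eef_pos: [0.5527, 0.1797, 0.0725]
eef_rot: [0.002, 0.973, 0.23, 0.0]
wrist_force: [2.4, -5.6, 0.3]
finger_gap: 0.005
```

Request:
servo_tool:
  series:
    - [0,0,0,-0.4,0.9,0,0]
    - [0,0,0,-0.9,1.8,0,0]
    - [0,0,0,-0.9,1.8,0,0]

```text
clock: 7.7
eef_pos: [0.5518, 0.1814, 0.0725]
eef_rot: [0.002, 0.973, 0.23, 0.0]
wrist_force: [2.3, -6.0, -0.5]
finger_gap: 0.004
```

Request:
servo_tool:
  series:
    - [0,0,0,-0.4,0.9,0,0]
    - [0,0,0,-0.7,1.3,0,0]
    - [0,0,0,-0.7,1.3,0,0]

```text
clock: 8.0
eef_pos: [0.5512, 0.1827, 0.0725]
eef_rot: [0.002, 0.973, 0.23, 0.0]
wrist_force: [2.5, -5.3, 0.4]
finger_gap: 0.003
```

Request:
servo_tool:
  series:
    - [0,0,0,-0.4,0.9,0,0]
    - [0,0,0,-0.4,0.9,0,0]

```text
clock: 8.2
eef_pos: [0.5507, 0.1836, 0.0725]
eef_rot: [0.002, 0.973, 0.23, 0.0]
wrist_force: [2.3, -5.8, -0.8]
finger_gap: 0.003
```

About 6 mm in and a steady 6.3 N, so the stop isn't reached yet.

Request:
servo_tool:
  series:
    - [0,0,0,-0.4,0.9,0,0]
    - [0,0,0,-0.4,0.9,0,0]

```text
clock: 8.4
eef_pos: [0.5503, 0.1844, 0.0725]
eef_rot: [0.002, 0.973, 0.23, 0.0]
wrist_force: [1.8, -7.4, -0.2]
finger_gap: 0.004
```

Request:
servo_tool:
  series:
    - [0,0,0,-0.4,0.9,0,0]
    - [0,0,0,-0.4,0.9,0,0]

```text
clock: 8.6
eef_pos: [0.5499, 0.1852, 0.0725]
eef_rot: [0.002, 0.973, 0.23, 0.0]
wrist_force: [2.1, -6.8, -0.3]
finger_gap: 0.005
```

Request:
servo_tool:
  series:
    - [0,0,0,-0.4,0.9,0,0]
    - [0,0,0,-0.4,0.9,0,0]

```text
clock: 8.8
eef_pos: [0.5495, 0.186, 0.0725]
eef_rot: [0.002, 0.973, 0.23, 0.0]
wrist_force: [1.9, -6.9, -0.0]
finger_gap: 0.007
```

Request:
servo_tool:
  series:
    - [0,0,0,-0.4,0.9,0,0]
    - [0,0,0,-0.4,0.9,0,0]

```text
clock: 9.0
eef_pos: [0.5491, 0.1867, 0.0725]
eef_rot: [0.002, 0.973, 0.23, 0.0]
wrist_force: [1.3, -6.9, 0.2]
finger_gap: 0.0
```

Request:
servo_tool:
  series:
    - [0,0,0,-0.4,0.9,0,0]
    - [0,0,0,-0.4,0.9,0,0]

```text
clock: 9.2
eef_pos: [0.549, 0.187, 0.0725]
eef_rot: [0.003, 0.973, 0.231, 0.0]
wrist_force: [1.9, -9.1, -0.7]
finger_gap: 0.008
```

Travel stalled at 0.3 mm for a 1 mm step and the force rose to 9.3 N, so this is the stop. One more small nudge, then back off.

Request:
servo_tool:
  series:
    - [0,0,0,-0.2,0.4,0,0]
    - [0,0,0,-0.2,0.4,0,0]

```text
clock: 9.4
eef_pos: [0.549, 0.187, 0.0726]
eef_rot: [0.003, 0.973, 0.231, 0.0]
wrist_force: [1.7, -9.8, -0.2]
finger_gap: 0.002
```

Request:
servo_tool:
  series:
    - [0,0,0,9,-18,0,0]
    - [0,0,0,27,-54,0,0]
    - [0,0,0,45,-90,0,0]
    - [0,0,0,63,-126,0,0]
    - [0,0,0,80,-160,0,0]
    - [0,0,0,88,-176,0,0]
    - [0,0,0,88,-176,50,0]
    - [0,0,0,88,-176,100,20]
    - [0,0,0,50,-260,130,70]
    - [0,0,0.4,0,-340,130,70]
    - [0,0,0.6,-40,-365,130,70]
    - [0,0,0.8,-40,-365,130,70]

```text
clock: 10.6
eef_pos: [0.5316, -0.1442, 0.2]
eef_rot: [-0.0, 0.9, 0.435, 0.0]
wrist_force: [1.2, -1.3, -0.1]
finger_gap: 0.398
```

Run:
```python
from h import *
np.set_printoptions(precision=4,suppress=True)
print(bot.read_state()["clock"])
t=imaging.read_camera("top");p=imaging.read_camera("scene");w=imaging.read_camera("wrist")
save(t,"b1");save(p,"b2");save(w,"b3")
print(w["pose"])
for n in ("drawer_front","drawer_in"):
  for c in(t,p): print(n,[(round(q["p"],2),np.round(q["centre"],1),atz(c,q["centre"],.072 if n=="drawer_front" else .026)) for q in finder.mark_of(c,n)[:2]])
for n in ("scraper","scraper_grip"): print(n,[(round(q["p"],2),np.round(q["centre"],1),atz(w,q["centre"],.0 if n=="scraper" else .018)) for q in finder.mark_of(w,n)[:3]])
```

```text
10.6
[[ 0.6294  0.7572  0.1747  0.4789]
 [ 0.7771 -0.6126 -0.1443 -0.1056]
 [-0.0022  0.2265 -0.974   0.3618]
 [ 0.      0.      0.      1.    ]]
drawer_front [(0.89, array([228.2, 181.6]), array([0.6154, 0.0795, 0.072 ]))]
drawer_front [(0.8, array([390.8, 229.6]), array([0.6122, 0.0683, 0.072 ]))]
drawer_in [(0.76, array([204.2, 202.5]), array([0.5758, 0.1409, 0.026 ])), (0.33, array([346.4, 224.7]), array([ 0.525 , -0.1847,  0.026 ]))]
drawer_in [(0.68, array([395.6, 221.9]), array([0.5764, 0.1393, 0.026 ])), (0.33, array([351.6, 330.5]), array([ 0.7434, -0.2222,  0.026 ]))]
scraper [(0.97, array([81.4, 82.6]), array([ 0.2657, -0.2399,  0.    ])), (0.94, array([296.3, 250.4]), array([ 0.5389, -0.1823,  0.    ]))]
scraper_grip [(0.73, array([278.8, 231.4]), array([ 0.5085, -0.1796,  0.018 ])), (0.71, array([84.2, 62. ]), array([ 0.2654, -0.2175,  0.018 ])), (0.25, array([378. , 382.2]), array([ 0.7199, -0.2064,  0.018 ]))]
```

View pics/b1.png

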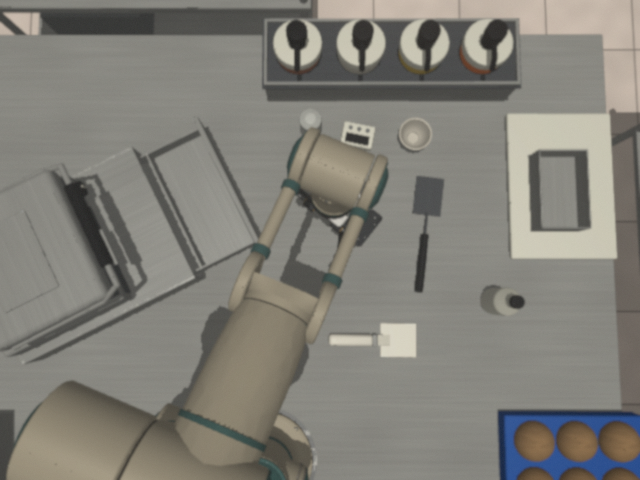

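View pics/b3.png

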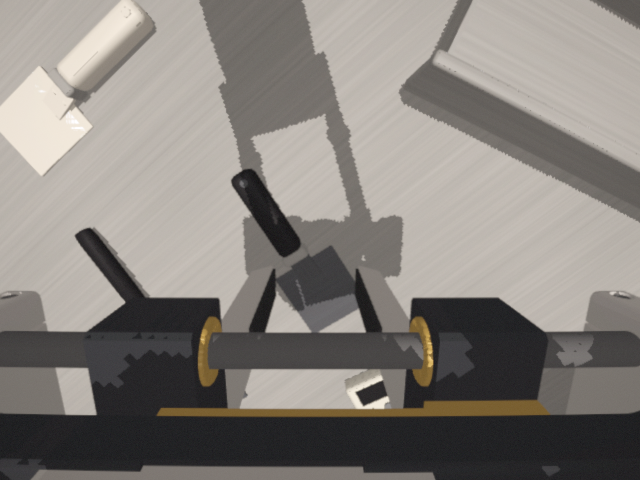

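View pics/b2.png

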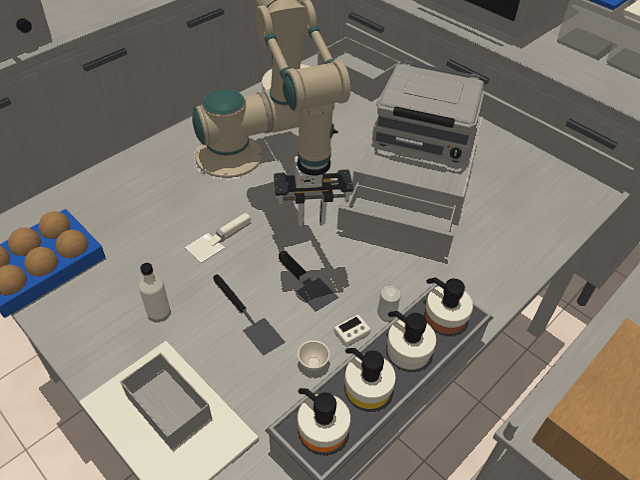

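Run:
```python
from h import *
np.set_printoptions(precision=4,suppress=True)
w=imaging.read_camera("wrist");s=bot.read_state();print(s["eef_pos"],s["eef_rot"],s["clock"])
g=cv2.cvtColor(w["frame"],cv2.COLOR_RGB2GRAY)
m=np.zeros_like(g);m[165:258,225:305]=(g[165:258,225:305]<50)*255
n,l,st,c=cv2.connectedComponentsWithStats(m);i=1+np.argmax(st[1:,4]);pts=np.argwhere(l==i)[:,::-1]
r=cv2.minAreaRect(pts.astype(np.float32));print(r)
b=cv2.boxPoints(r);P=np.array([atz(w,q,.014) for q in b]);print(P, P.mean(0))
for k in range(2):
    d=P[k+1]-P[k];print(np.linalg.norm(d),np.degrees(np.arctan2(d[1],d[0])))
```

```text
[ 0.5335 -0.1431  0.1994] [-0.0003  0.9016  0.4326  0.    ] 11.1
((260.4512634277344, 211.36062622070312), (95.9389877319336, 25.859115600585938), 56.689369201660156)
[[ 0.4352 -0.1849  0.014 ]
 [ 0.4384 -0.1582  0.014 ]
 [ 0.5366 -0.1697  0.014 ]
 [ 0.5341 -0.1979  0.014 ]] [ 0.4861 -0.1777  0.014 ]
0.026872826013581454 83.02705881921486
0.09882166281975012 -6.6708810407348835
```

Request:
servo_tool:
  series:
    - [0,0,0.14,-22,-37,0,60]
    - [0,0,0.28,-22,-37,0,60]
    - [0,0,0.42,-22,-37,-30,60]
    - [0,0,0.56,-22,-37,-70,60]
    - [0,0,0.56,-22,-37,-110,60]
    - [0,0,0.56,-22,-37,-125,60]
    - [0,0,0.56,-22,-37,-125,60]
    - [0,0,0.56,-22,-37,-125,60]

```text
clock: 11.9
eef_pos: [0.5116, -0.1811, 0.0749]
eef_rot: [0.0, 0.747, 0.665, 0.0]
wrist_force: [0.6, 0.5, 0.9]
finger_gap: 0.642
```

Run:
```python
from h import *
w=imaging.read_camera("wrist");s=bot.read_state();print(s["eef_pos"],s["eef_rot"],2*np.degrees(np.arctan2(s["eef_rot"][2],s["eef_rot"][1])))
save(w,"c1")
```

```text
[ 0.51206799 -0.18143147  0.07563834] [8.65987823e-04 7.47261420e-01 6.64529492e-01 4.17640261e-04] 83.29252594358671
```

View pics/c1.png

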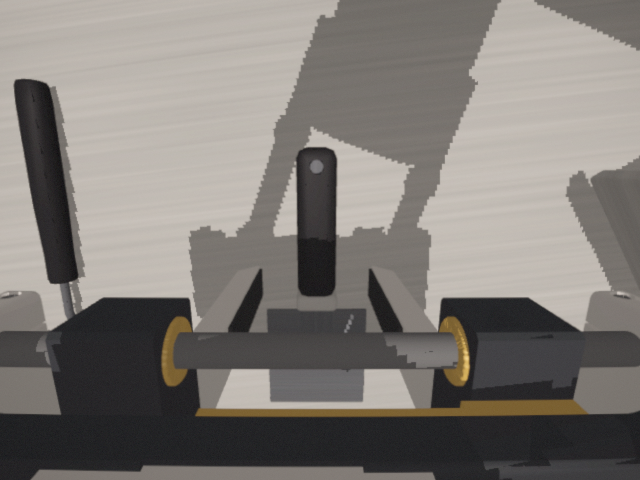

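The scraper handle sits centred between the fingers at (316,220) and is aligned with them. Next I'll go down 54 mm and grip.

Request:
servo_tool:
  series:
    - [0,0,0,0,0,-25,60]
    - [0,0,0,0,0,-45,60]
    - [0,0,0,0,0,-54,60]
    - [0,0,0,0,0,-54,60]
    - [0,0,0,0,0,-54,20]
    - [0,0,0,0,0,-54,10]
    - [0,0,0,0,0,-54,10]
    - [0,0,0,0,0,-54,10]
    - [0,0,0,0,0,-54,10]
    - [0,0,0,0,0,-54,10]

```text
clock: 12.95
eef_pos: [0.5111, -0.1811, 0.0212]
eef_rot: [0.0, 0.748, 0.664, 0.0]
wrist_force: [-0.3, 1.4, 3.0]
finger_gap: 0.275
```

Request:
servo_tool:
  series:
    - [0,0,0,0,0,15,10]
    - [0,0,0,0,0,45,10]
    - [0,0,0,0,0,80,10]
    - [0,0,0,0,0,115,10]
    - [0,0,0,0,0,145,10]
    - [0,0,0,0,0,155,10]
    - [0,0,0.1,5,30,155,10]
    - [0,0,0.2,10,60,155,10]
    - [0,0,0.3,15,95,155,10]
    - [0,0,0.4,20,130,155,10]
    - [0,0,0.5,25,165,155,10]
    - [0,0,0.583,30,200,155,10]

```text
clock: 14.15
eef_pos: [0.5397, 0.02, 0.1738]
eef_rot: [-0.001, 0.524, 0.852, -0.001]
wrist_force: [0.3, 0.1, -2.5]
finger_gap: 0.277
```

Request:
servo_tool:
  series:
    - [0,0,0,6,35,0,10]
    - [0,0,0,12,70,0,10]
    - [0,0,0,16,100,0,10]
    - [0,0,0,17,110,0,10]
    - [0,0,0,17,110,0,10]
    - [0,0,0,17,110,0,10]

```text
clock: 14.75
eef_pos: [0.5571, 0.1276, 0.1747]
eef_rot: [-0.001, 0.525, 0.851, -0.001]
wrist_force: [1.0, -0.4, -2.4]
finger_gap: 0.271
```

Run:
```python
from h import *
np.set_printoptions(precision=4,suppress=True)
w=imaging.read_camera("wrist");p=imaging.read_camera("scene");t=imaging.read_camera("top");s=bot.read_state();print(s["eef_pos"],s["eef_rot"],2*np.degrees(np.arctan2(s["eef_rot"][2],s["eef_rot"][1])),s["finger_gap"],s["wrist_force"])
save(w,"d1")
cv2.imwrite("pics/d2.png",cv2.resize(p["frame"][120:300,300:500],None,fx=3,fy=3)[:,:,::-1])
for c in (w,p,t): print([(round(q["p"],2),np.round(q["centre"],1),atz(c,q["centre"],.026)) for q in finder.mark_of(c,"drawer_in")[:2]])
```

```text
[0.5576 0.1272 0.1755] [-0.0001  0.5257  0.8507 -0.0004] 116.57069185754305 0.2732965873381687 [-0.5602 -0.7936 -3.0268]
[]
[(0.56, array([396.2, 224.6]), array([0.5845, 0.1323, 0.026 ])), (0.46, array([390.1, 228.1]), array([0.5816, 0.1091, 0.026 ]))]
[(0.71, array([205.7, 203.5]), array([0.5735, 0.1374, 0.026 ]))]
```

View pics/d1.png

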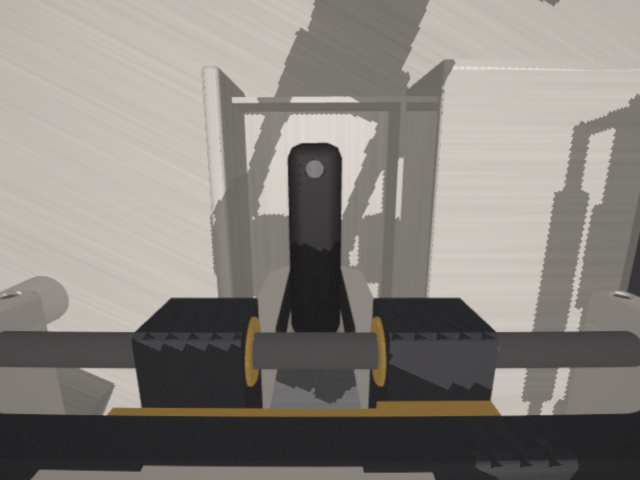

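View pics/d2.png

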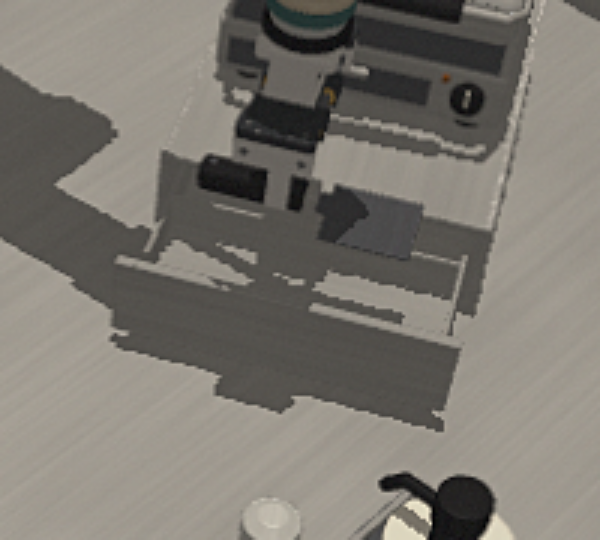

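Run:
```python
from h import *
np.set_printoptions(precision=4,suppress=True)
w=imaging.read_camera("wrist");s=bot.read_state()
ux=np.array([-.448,.894,0]);uy=np.array([-.894,-.448,0]);o=np.array([.580,.140,0])
for n,px,z in(("sidewall top inner",(315,111),.07),("sidewall outer",(315,98),.07),("panel top outer",(205,75),.103),("panel top outer low",(222,300),.103),("panel top inner",(218,75),.103),("crosswall top?",(403,103),.07),("crosswall?",(388,112),.07),("carcass",(452,68),.105),("carcass low",(430,300),.105),("handle end",(315,145),.175+.0)):
    P=atz(w,px,z)-o;print(n,P@ux,P@uy)
print((s["eef_pos"]-o)@ux,(s["eef_pos"]-o)@uy)
```

```text
sidewall top inner -0.0012671403509641656 0.12961979878942625
sidewall outer -0.0012569488168734612 0.13885511357597236
panel top outer -0.07274420233743593 0.14727198576621825
panel top outer low -0.07147703661753228 -0.009145962479771577
panel top inner -0.0642667418458204 0.14721377742326544
crosswall top? 0.0650266971683747 0.13538604468489115
crosswall? 0.053994214759831426 0.12893385547314623
carcass 0.08679381327014914 0.15092407970397892
carcass low 0.08455130634382269 -0.00850409401756305
handle end -0.0012975265790096727 0.09935698074581044
-0.0008887627701573295 0.025229254979086627
```

Everything lines up: the handle is centred in the tray, about 30 mm clear of the side wall. Next I'll lower it.

Request:
servo_tool:
  series:
    - [0,0,0,0,0,-20,10]
    - [0,0,0,0,0,-50,10]
    - [0,0,0,0,0,-80,10]
    - [0,0,0,0,0,-105,10]
    - [0,0,0,0,0,-118,10]
    - [0,0,0,0,0,-123,10]
    - [0,0,0,0,0,-125,10]
    - [0,0,0,0,0,-126,10]
    - [0,0,0,0,0,-126,10]
    - [0,0,0,0,0,-126,10]

```text
clock: 16.1
eef_pos: [0.5585, 0.1288, 0.0507]
eef_rot: [0.001, 0.525, 0.851, 0.001]
wrist_force: [0.5, -0.2, -3.1]
finger_gap: 0.272
```

Request:
servo_tool:
  series:
    - [0,0,0,0,0,-1,10]
    - [0,0,0,0,0,-2,10]
    - [0,0,0,0,0,-2.5,10]
    - [0,0,0,0,0,-2.5,10]

```text
clock: 16.5
eef_pos: [0.5578, 0.1287, 0.0473]
eef_rot: [-0.0, 0.525, 0.851, 0.0]
wrist_force: [0.2, -0.2, -1.3]
finger_gap: 0.277
```

Request:
servo_tool:
  series:
    - [0,0,0,0,0,-1,10]
    - [0,0,0,0,0,-1,10]
    - [0,0,0,0,0,-1,10]

```text
clock: 16.8
eef_pos: [0.5579, 0.1287, 0.0472]
eef_rot: [0.0, 0.525, 0.851, 0.0]
wrist_force: [-2.5, -0.7, 5.6]
finger_gap: 0.273
```

The scraper has seated: force went from -2.5 to +5.6 N with no further descent. I'll let go gently, with a limited opening, and rise.

Request:
servo_tool:
  series:
    - [0,0,0,0,0,1,28]
    - [0,0,0,0,0,1,34]
    - [0,0,0,0,0,1,44]
    - [0,0,0,0,0,1,50]
    - [0,0,0,0,0,1,50]
    - [0,0,0,0,0,1,50]

```text
clock: 17.4
eef_pos: [0.5578, 0.1287, 0.0471]
eef_rot: [-0.0, 0.525, 0.851, -0.0]
wrist_force: [0.4, -0.6, 0.6]
finger_gap: 0.533
```

Request:
servo_tool:
  series:
    - [0,0,0,0,0,15,50]
    - [0,0,0,0,0,40,50]
    - [0,0,0,0,0,80,50]
    - [0,0,0,0,0,120,50]
    - [0,0,0,0,0,135,50]
    - [0,0,0,0,0,135,50]

```text
clock: 18.0
eef_pos: [0.5596, 0.1289, 0.1852]
eef_rot: [0.002, 0.525, 0.851, 0.002]
wrist_force: [0.4, 0.3, -0.3]
finger_gap: 0.534
```

Run:
```python
from h import *
np.set_printoptions(precision=4,suppress=True)
w=imaging.read_camera("wrist");p=imaging.read_camera("scene");s=bot.read_state();print(s["eef_pos"],s["finger_gap"],s["wrist_force"],s["clock"])
save(w,"e1")
cv2.imwrite("pics/e2.png",cv2.resize(p["frame"][120:300,300:500],None,fx=3,fy=3)[:,:,::-1])
```

```text
[0.5573 0.1286 0.1817] 0.5370263746530809 [ 0.3223 -0.0546 -0.6731] 18.1
```

View pics/e1.png

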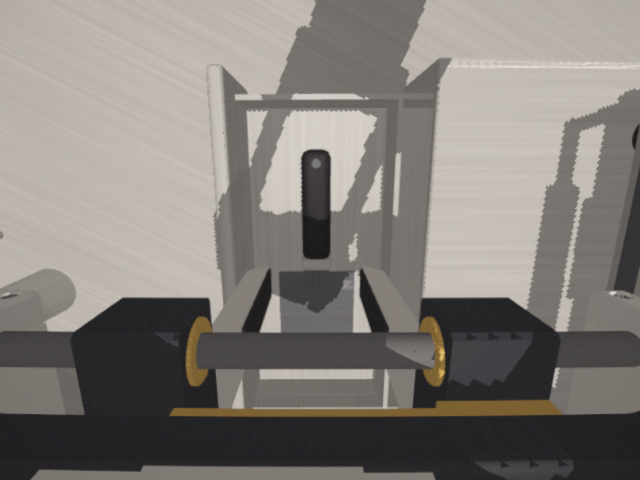

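View pics/e2.png

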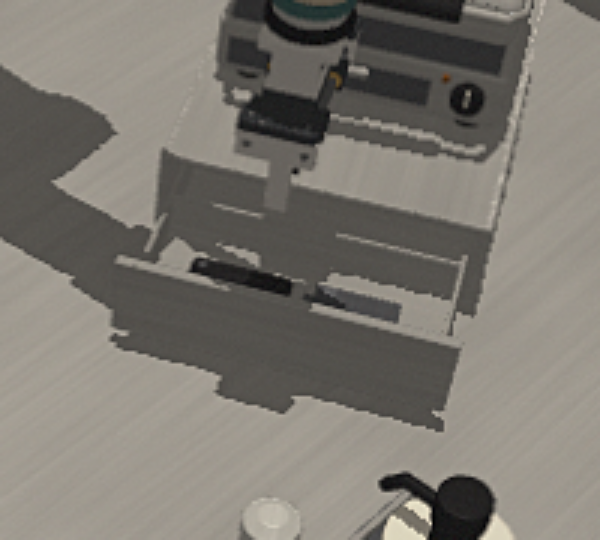

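The scraper lies flat in the tray (handle at (315,205), blade at (316,300) in the wrist view) and is free of the fingers. I'll move round to the front of the drawer and turn the shut fingers parallel to it.

Request:
servo_tool:
  series:
    - [0,0,-0.14,20,-28,0,20]
    - [0,0,-0.28,42,-57,0,0]
    - [0,0,-0.42,65,-90,0,0]
    - [0,0,-0.56,85,-118,0,0]
    - [0,0,-0.7,93,-127,0,0]
    - [0,0,-0.84,93,-127,0,0]
    - [0,0,-0.98,93,-127,0,0]
    - [0,0,-1.12,93,-127,0,0]
    - [0,0,-1.26,93,-127,0,0]
    - [0,0,-1.4,93,-127,0,0]
    - [0,0,-1.54,93,-127,0,0]
    - [0,0,-1.571,93,-127,0,0]

```text
clock: 19.3
eef_pos: [0.6496, 0.0018, 0.1794]
eef_rot: [-0.001, 0.973, 0.229, -0.002]
wrist_force: [-0.7, 0.5, 1.1]
finger_gap: 0.006
```

Request:
servo_tool:
  series:
    - [0,0,0,0,0,-40,0]
    - [0,0,0,0,0,-80,0]
    - [0,0,0,0,0,-105,0]
    - [0,0,0,0,0,-110,0]
    - [0,0,0,0,0,-110,0]
    - [0,0,0,0,0,-110,0]

```text
clock: 19.9
eef_pos: [0.6516, 0.0016, 0.0729]
eef_rot: [0.0, 0.973, 0.23, 0.001]
wrist_force: [0.1, -0.1, -0.5]
finger_gap: 0.004
```

Request:
servo_tool:
  series:
    - [0,0,0,-9,17.9,0,0]
    - [0,0,0,-18,35.8,0,0]
    - [0,0,0,-24.6,49.2,0,0]
    - [0,0,0,-26.9,53.6,0,0]
    - [0,0,0,-28.2,56.3,0,0]
    - [0,0,0,-29.6,59,0,0]
    - [0,0,0,-30.9,61.7,0,0]
    - [0,0,0,-32.3,64.4,0,0]
    - [0,0,0,-33.6,67,0,0]
    - [0,0,0,-34.9,69.7,0,0]
    - [0,0,0,-36.3,72.4,0,0]
    - [0,0,0,-37.6,75.1,0,0]

```text
clock: 21.1
eef_pos: [0.6134, 0.0764, 0.0722]
eef_rot: [0.0, 0.973, 0.23, 0.0]
wrist_force: [2.0, -3.8, -1.4]
finger_gap: 0.009
```

Request:
servo_tool:
  series:
    - [0,0,0,-1.8,3.6,0,0]
    - [0,0,0,-4,8,0,0]
    - [0,0,0,-6.3,12.5,0,0]
    - [0,0,0,-8.5,17,0,0]
    - [0,0,0,-10.8,21.5,0,0]
    - [0,0,0,-13,25.9,0,0]
    - [0,0,0,-15.2,30.4,0,0]
    - [0,0,0,-17.5,34.9,0,0]
    - [0,0,0,-19.7,39.3,0,0]
    - [0,0,0,-22,43.8,0,0]
    - [0,0,0,-24.2,48.3,0,0]
    - [0,0,0,-26.9,53.6,0,0]

```text
clock: 22.3
eef_pos: [0.5861, 0.1302, 0.0722]
eef_rot: [0.001, 0.973, 0.231, -0.0]
wrist_force: [2.6, -6.6, -1.0]
finger_gap: 0.002
```

Request:
servo_tool:
  series:
    - [0,0,0,-2.2,4.5,0,0]
    - [0,0,0,-4.5,8.9,0,0]
    - [0,0,0,-6.7,13.4,0,0]
    - [0,0,0,-9,17.9,0,0]
    - [0,0,0,-11.2,22.4,0,0]
    - [0,0,0,-13,25.9,0,0]
    - [0,0,0,-14.8,29.5,0,0]
    - [0,0,0,-16.1,32.2,0,0]
    - [0,0,0,-17,34,0,0]
    - [0,0,0,-17.9,35.8,0,0]
    - [0,0,0,-17.9,35.8,0,0]

```text
clock: 23.4
eef_pos: [0.5678, 0.1662, 0.0722]
eef_rot: [0.0, 0.973, 0.231, -0.0]
wrist_force: [1.6, -4.9, -0.1]
finger_gap: 0.004
```

Request:
servo_tool:
  series:
    - [0,0,0,-0.9,1.8,0,0]
    - [0,0,0,-1.8,3.6,0,0]
    - [0,0,0,-2.7,5.4,0,0]
    - [0,0,0,-3.6,7.2,0,0]
    - [0,0,0,-4.5,8.9,0,0]
    - [0,0,0,-5.4,10.7,0,0]
    - [0,0,0,-6.3,12.5,0,0]
    - [0,0,0,-6.7,13.4,0,0]
    - [0,0,0,-7.2,14.3,0,0]
    - [0,0,0,-7.6,15.2,0,0]
    - [0,0,0,-7.6,15.2,0,0]

```text
clock: 24.5
eef_pos: [0.5602, 0.181, 0.0722]
eef_rot: [0.001, 0.973, 0.231, -0.0]
wrist_force: [1.6, -5.2, -0.5]
finger_gap: 0.004
```

Request:
servo_tool:
  series:
    - [0,0,0,-0.4,0.9,0,0]
    - [0,0,0,-0.9,1.8,0,0]
    - [0,0,0,-0.9,1.8,0,0]

```text
clock: 24.8
eef_pos: [0.5593, 0.1828, 0.0722]
eef_rot: [0.001, 0.973, 0.231, -0.0]
wrist_force: [1.1, -5.1, -0.9]
finger_gap: 0.007
```

Request:
servo_tool:
  series:
    - [0,0,0,-0.4,0.9,0,0]
    - [0,0,0,-0.4,0.9,0,0]

```text
clock: 25.0
eef_pos: [0.5589, 0.1837, 0.0722]
eef_rot: [0.001, 0.973, 0.231, -0.0]
wrist_force: [1.1, -6.4, -1.1]
finger_gap: 0.001
```

Request:
servo_tool:
  series:
    - [0,0,0,-0.4,0.9,0,0]
    - [0,0,0,-0.4,0.9,0,0]

```text
clock: 25.2
eef_pos: [0.5585, 0.1845, 0.0721]
eef_rot: [0.001, 0.973, 0.231, -0.001]
wrist_force: [2.0, -6.0, -0.3]
finger_gap: 0.005
```

Request:
servo_tool:
  series:
    - [0,0,0,-0.4,0.9,0,0]
    - [0,0,0,-0.4,0.9,0,0]

```text
clock: 25.4
eef_pos: [0.558, 0.1854, 0.0722]
eef_rot: [0.001, 0.973, 0.231, -0.001]
wrist_force: [1.3, -6.2, -0.4]
finger_gap: 0.005
```

Request:
servo_tool:
  series:
    - [0,0,0,-0.4,0.9,0,0]
    - [0,0,0,-0.4,0.9,0,0]

```text
clock: 25.6
eef_pos: [0.5576, 0.1863, 0.0722]
eef_rot: [0.001, 0.973, 0.231, -0.001]
wrist_force: [2.1, -6.0, -0.2]
finger_gap: 0.005
```

Request:
servo_tool:
  series:
    - [0,0,0,-0.2,0.4,0,0]
    - [0,0,0,-0.2,0.4,0,0]

```text
clock: 25.8
eef_pos: [0.5574, 0.1866, 0.0722]
eef_rot: [0.001, 0.973, 0.231, -0.001]
wrist_force: [2.7, -7.1, 0.1]
finger_gap: 0.006
```

Request:
servo_tool:
  series:
    - [0,0,0,-0.4,0.9,0,0]
    - [0,0,0,-0.4,0.9,0,0]

```text
clock: 26.0
eef_pos: [0.557, 0.1874, 0.0722]
eef_rot: [0.001, 0.973, 0.231, -0.001]
wrist_force: [2.2, -6.6, -0.7]
finger_gap: 0.002
```

Request:
servo_tool:
  series:
    - [0,0,0,-0.2,0.4,0,0]
    - [0,0,0,-0.2,0.4,0,0]

```text
clock: 26.2
eef_pos: [0.5569, 0.1877, 0.0722]
eef_rot: [0.001, 0.973, 0.231, -0.001]
wrist_force: [1.4, -6.7, -0.4]
finger_gap: 0.005
```

Request:
servo_tool:
  series:
    - [0,0,0,-0.4,0.8,0,0]
    - [0,0,0,-0.4,0.8,0,0]

```text
clock: 26.4
eef_pos: [0.5566, 0.1883, 0.0722]
eef_rot: [0.001, 0.973, 0.231, -0.001]
wrist_force: [1.4, -7.6, -0.6]
finger_gap: 0.006
```

Request:
servo_tool:
  series:
    - [0,0,0,-0.2,0.5,0,0]
    - [0,0,0,-0.2,0.5,0,0]

```text
clock: 26.6
eef_pos: [0.5566, 0.1883, 0.0722]
eef_rot: [0.002, 0.973, 0.231, -0.001]
wrist_force: [2.7, -9.4, -0.3]
finger_gap: 0.002
```

Request:
servo_tool:
  series:
    - [0,0,0,-0.2,0.5,0,0]
    - [0,0,0,-0.2,0.5,0,0]

```text
clock: 26.8
eef_pos: [0.5565, 0.1884, 0.0721]
eef_rot: [0.002, 0.973, 0.231, -0.001]
wrist_force: [3.4, -9.5, -1.2]
finger_gap: 0.007
```

The stop is reached: no more travel, about 10 N. I'll back off straight.

Request:
servo_tool:
  series:
    - [0,0,0,2,-4,0,0]
    - [0,0,0,6,-12,0,0]
    - [0,0,0,15,-30,0,0]
    - [0,0,0,30,-60,0,0]
    - [0,0,0,50,-100,0,0]
    - [0,0,0,70,-140,0,0]
    - [0,0,0,85,-170,0,0]
    - [0,0,0,85,-170,40,0]
    - [0,0,0,60,-215,80,0]
    - [0,0,0,20,-250,110,0]
    - [0,0,0,-20,-280,130,0]
    - [0,0,0,-20,-280,130,0]

```text
clock: 28.0
eef_pos: [0.535, -0.0897, 0.2041]
eef_rot: [-0.001, 0.973, 0.23, 0.001]
wrist_force: [1.0, 0.1, 0.3]
finger_gap: 0.003
```

Request:
servo_tool:
  series:
    - [0,0,0,-45,-20,0,0]
    - [0,0,0,-90,-40,0,0]
    - [0,0,0,-90,-40,0,0]
    - [0,0,0,-90,-40,0,0]
    - [0,0,0,-90,-40,0,0]
    - [0,0,0,-90,-40,0,0]

```text
clock: 28.6
eef_pos: [0.4481, -0.129, 0.2022]
eef_rot: [-0.0, 0.973, 0.231, 0.0]
wrist_force: [0.4, 0.6, 0.7]
finger_gap: 0.006
```

Run:
```python
from h import *
np.set_printoptions(precision=4,suppress=True)
p=imaging.read_camera("scene");t=imaging.read_camera("top");s=bot.read_state();print(s["eef_pos"],s["wrist_force"],s["clock"])
save(p,"f2");save(t,"f1")
for n in("drawer_front","shaker","ramekin","timer","turner","squeeze_bottle"):
  z=.072 if n=="drawer_front" else 0
  for c in(t,p): print(n,[(round(q["p"],2),np.round(q["centre"],1),atz(c,q["centre"],z)) for q in finder.mark_of(c,n)[:1]])
```

```text
[ 0.4478 -0.1291  0.202 ] [-0.7101 -0.9595  0.3069] 28.7
drawer_front [(0.86, array([179.3, 207.2]), array([0.5579, 0.1866, 0.072 ]))]
drawer_front [(0.96, array([405.5, 200.2]), array([0.5653, 0.1871, 0.072 ]))]
shaker [(0.77, array([307.6, 128.5]), array([ 0.7572, -0.095 ,  0.    ]))]
shaker [(0.74, array([346.8, 333. ]), array([ 0.7294, -0.2219,  0.    ]))]
ramekin [(0.88, array([413.6, 137.8]), array([ 0.7347, -0.3452,  0.    ]))]
ramekin [(0.64, array([313.2, 363.2]), array([ 0.7336, -0.342 ,  0.    ]))]
timer [(0.96, array([357. , 138.9]), array([ 0.7321, -0.2117,  0.    ]))]
timer [(0.92, array([350.4, 332.7]), array([ 0.7349, -0.2148,  0.    ]))]
turner [(0.73, array([421.1, 233.1]), array([ 0.5087, -0.3592,  0.    ]))]
turner [(0.16, array([405.6, 193.3]), array([0.5034, 0.2774, 0.    ]))]
squeeze_bottle [(0.81, array([491.5, 303.8]), array([ 0.3462, -0.5172,  0.    ]))]
squeeze_bottle [(0.72, array([160.2, 305.4]), array([ 0.3439, -0.5063,  0.    ]))]
```

View pics/f1.png

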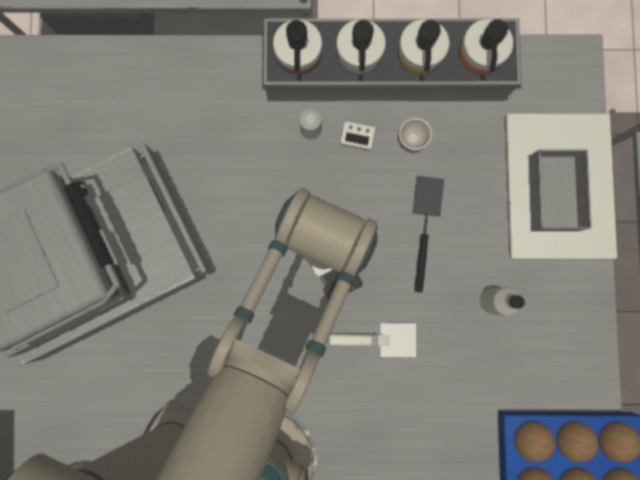

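View pics/f2.png

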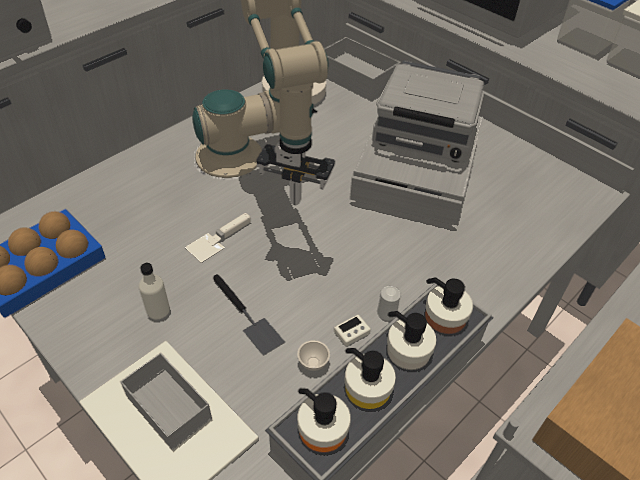

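The drawer is shut: its edge runs from (146,148) to (203,270) in the top view, as at the start. It stayed shut for about 1.8 s after I let go. I'll run one pixel check against the start picture, then hand in.

Run:
```python
from h import *
a=cv2.imread("pics/top0.png",0)[120:300,100:225];b=imaging.read_camera("top");bb=cv2.cvtColor(b["frame"],cv2.COLOR_RGB2GRAY)[120:300,100:225]
print("mean diff",cv2.absdiff(a,bb).mean(),"shift",cv2.phaseCorrelate(a.astype(np.float32),bb.astype(np.float32)))
bot.finish_job();print(bot.read_state()["clock"])
```

```text
mean diff 2.838888888888889 shift ((0.4717220968197182, -0.033196304098183305), 1.0456691873338488)
the job is handed in; nothing more can be done
the job is handed in; nothing more can be done
```

The scraper is in the drawer's front tray, and the drawer is shut and staying shut. I handed the job in at about 29 s of the 72 s allowed.

- **Opening:** I pressed the front in small steps, about 6–7 N until it met its stop about 10 mm in at roughly 10 N. I backed off and it sprang out fully.
- **Scraper:** I picked the short, wide-bladed, black-handled one, not the turner or the white look-alike. I lowered it into the middle of the tray until the force showed it resting on the floor, then let go. The pictures before closing showed it flat, with the fingers off it.
- **Closing:** I pushed the drawer to its relatch stop, about 8 mm in at roughly 10 N, and backed away. It was still shut about 1.8 s later.

**Last checks:**
- **Drawer edge:** it was back at its starting place in the picture. The image comparison gave a 0.5-pixel shift, about 1 mm. I could not see the scraper once the drawer was shut.
- **Other things on the counter:** the turner, shaker, ramekin, squeeze bottle and timer were within about 12 mm of where they started, which is about how closely the finder can place them.
- **Disagreements:** in the scene view the finder took the timer for the shaker once, and it gave a wrong, low-confidence position for the turner. In the pictures both stood where they had been.

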